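Slide a dropout blank out over the end of the filing ledge

TASK

On the filing ledge, push the flat aluminium blank back until its long side lies flat along the fence, and slide it along the ledge until its leading end (the one with the single large hole) sticks out about 30 mm past the ledge's open end, on the robot's left, so that its edge can be filed. Only push it with the fingertips: do not pick it up, and leave every other thing where it is. Finish with the blank lying flat on the ledge against the fence and the robot clear of it.

Things in the scene. Friction and masses are not known exactly. Their poses are not given: they have to be found in the camera images.
- ledge: Filing ledge: steel box section bolted to the bench, 150 mm wide (its x), 420 mm long (its y), flat top 50 mm up. Origin: centre of its underside. +y runs to the open end (robot's left), +x away from the robot; turned up to 17 degrees. A square bar, the fence, runs along the whole far side of the top: 20 mm wide, 16 mm high plus 3 mm screw heads, near face at x = +55 mm. Never moves in a run.
- ledge_end (a point): Point where the fence's near face meets the ledge's open end, at top height: in the ledge's frame x = +55, y = +210, z = +50 mm. The free top reaches from x = -75 to +55 mm, y = -210 to +210 mm.
- blank: Blank: loose flat aluminium plate, 80 mm wide (its x), 130 mm long (its y), 6 mm thick, 0.12 to 0.23 kg, on the ledge's top; at first wholly on it, skewed up to 13 degrees, its middle 17 to 33 mm short of its place at the fence (origin at x = +15 mm of the ledge). Origin: centre of its underside; +y to the leading end. Slides under a push of 1 to 3 N, stops when no longer pushed.
- blank_lead (a point): Middle of the blank's leading end face, at half thickness, 65 mm along +y from its centre. At a 30 mm overhang it lies at y = +240 mm of the ledge. The 18 mm hole is near this end, the two 8 mm holes near the other.
- stub: Bystander: aluminium tube stub, 36 mm across, 45 mm tall, standing on the ledge's top near the end away from the open one. Origin: centre of its underside.
- file: Bystander: flat hand file with a wooden handle, 350 mm long, up to 26 mm high, lying on the bench on the robot's side of the ledge. Origin: underside, near where blade and handle meet; +y points along the blade.
- hammer: Bystander: hammer lying on the bench beyond the ledge, 260 mm long. Origin at its underside, +x from handle to head.
- wrench: Bystander: flat spanner lying on the bench to one side. Origin at its underside.
- spray: Bystander: spray can, 66 mm across and 200 mm tall, standing on the bench to the left. Origin: centre of its underside.
- offcut: Bystander: white tube offcut, 44 mm across, 70 mm tall, standing on the bench on the robot's side of the ledge, to the right. Origin: centre of its underside.
- clamp: Bystander: grey C-clamp, about 100 by 150 mm, 14 mm thick, lying on the bench to one side. Origin at its underside, mid-frame.
Not all that is in view belongs to the job. Of the things shaped like the blank, the aluminium one is meant.

How it is judged:
By the outcome, as a careful person would: the job done as asked, in the order asked, and still so for the second after the job is handed in, with the robot touching nothing.
It also fails if it takes over 64 s, if anything falls off the work surface, if the arm or the gripper's body presses on something with over 40 N, if the wrist force passes 120 N, or if a joint passes its speed limit or range.

ROBOT

A 6-joint arm with a two-finger parallel gripper is mounted at the origin on the work surface. World frame = base frame: x ahead of the robot, y to its left, z up, the work surface at z = 0. Lengths are in mm, angles in rad, forces in N, time in s.
With the tool pointing down it reaches from about 275 to 975 mm from the base axis. Payload 8.4 kg.
Tool frame: the origin (TCP) lies midway between the tips of the shut fingers; the grasp point (between the pads) lies env.grip_depth behind it (env.grip_depth is the distance from the TCP to the grasp point, in mm); z points along the fingers, y is the direction in which the jaws open and shut (so a half turn about z gives the same grasp; the last joint's range is limited). The gripper opens to 92 mm and grips with 3 to 60 N. Pads are 20 mm wide; open, the fingers measure 128 mm over their backs; the gripper's body (75 mm by 189 mm) begins 69 mm behind the grasp point.
Start: joints at [-1.164, 0.353, 1.633, -0, 1.155, -0.002], TCP at [248.442, -573.502, 214.583] pointing down, gripper open.
Joint ranges: [-2.63, 2.63], [-0.92, 2.1], [0.06, 2.66], [-1.3, 4.44], [0, 2.69], [-3.02, 3.02]. Speed limits (rad/s): [2.22, 2.22, 2.79, 3.14, 3.14, 3.14].

INTERFACE

Orientations are given as a rotation vector (axis times angle).
In Python, from station import env gives the robot as it stands.
- The arm moves only by the shell command python3 -m jog 'ROWS' [FORCE]. ROWS is JSON, a list of rows, each an object of numbers: "grip": the opening, from -1 (shut) to 1 (fully open); "x", "y", "z": the shift along the tool's x, y, z in cm; "twist": the turn about the tool's z in rad. In form: [{"grip": .., "x": .., "y": .., "z": .., "twist": ..}, ...]. A call has 1 to 10 rows; each row is the pose to reach, as a shift and turn from the pose measured when the call began, along the tool's axes at that moment; what a row does not reach only later rows make up. A row lasts 1/12 s, in which the tool goes at most 41.7 mm and 7.16 degrees, less where a joint would pass 70% of its speed; a pose out of reach is approached as far as the arm can. A call with a gripper value outside its range is refused whole. The fingers move at their own pace and stop on an object; FORCE is the grip in N (left out, the last holds). Time passes only in rows, so rows that repeat a pose let the fingers close. It gives the time, the measured TCP pose, the force and the opening at its end, in the units of the state.
- env.state(): the state, without advancing time (a new reading comes with each control period).
- env.read_camera(name): name is "side" or "top" or "wrist"; returns a dict with "img" (400x640x3 uint8, blue, green, red), "fov_y" (degrees; the focal length in pixels is half the picture's height over the tangent of half this angle, whatever the lens; pixels are square), "cx", "cy" (the principal point, pixels), "D" ([k1, k2, p1, p2, k3] as OpenCV has them; the pictures are not rectified), "extrinsics" (4x4, takes a point from camera to world coordinates). Camera axes: x right, y down, z forward; pixel columns grow to the right and rows downward; lengths in mm; the calibration is good to about 2 mm. A picture is of the moment at which its call begins. There is no depth.
- env.hand_in(): hands the job in, once; it reports no verdict.
The state is a dict: "time": time; "joint_pos": joint angles; "joint_velocities": joint speeds; "effort": joint torques, N m; "tool_pos": TCP position; "tool_rot": TCP orientation; "contact_force": force on the tool from outside, world axes, zero at the start; "moment": the same for the moment, N m; "width": opening from 0.0 (shut) to 1.0 (fully open).
Only numpy, scipy, OpenCV 4.12 (cv2) and the standard library are available. Lean on these libraries where they do the work, as an engineer would, in place of code of your own. Each camera call takes 0.05 s, during which the arm holds its last target. There are 200 camera calls.

## Working session

There is one attempt and no reset: what is moved stays moved. The work goes in short steps, Python scripts to look and compute and a shell command to move; the robot and the scene stay as the last step left them, time stands still between calls to the robot, and variables do not carry over. Pictures are saved under pics/ and viewed, about 8 in all and at most 12, crops included, and the job is handed in when it is done.

```bash
mkdir -p pics; cat > h.py <<'E'
import numpy as np, cv2
from station import env
def K(c):
    f=200/np.tan(np.radians(c["fov_y"])/2)
    return np.array([[f,0,c["cx"]],[0,f,c["cy"]],[0,0,1.]])
def ray(c,px,z):
    u=cv2.undistortPoints(np.array(px,float).reshape(-1,1,2),K(c),np.array(c["D"],float)).reshape(-1,2)
    E=np.array(c["extrinsics"]); d=np.c_[u,np.ones(len(u))]@E[:3,:3].T; o=E[:3,3]
    return o+d*((z-o[2])/d[:,2])[:,None]
def proj(c,P):
    E=np.linalg.inv(np.array(c["extrinsics"]))
    return cv2.projectPoints(np.array(P,float).reshape(-1,1,3),cv2.Rodrigues(E[:3,:3])[0],E[:3,3],K(c),np.array(c["D"],float))[0].reshape(-1,2)
E
python3 - <<'E'
from h import *
np.set_printoptions(precision=1,suppress=True)
for n in("top","side"):
    c=env.read_camera(n); cv2.imwrite(f"pics/{n}0.png",c["img"]); print(n,c["fov_y"],np.array(c["extrinsics"])[:3])
s=env.state(); print(s, env.grip_depth)
E
```

```text
top 53.909260673273295 [[   0.    -1.     0.1  371.7]
 [  -1.    -0.     0.   -20.5]
 [  -0.    -0.1   -1.  1322. ]]
side 46.740840006986424 [[ -0.9  -0.3   0.4 -12.7]
 [ -0.5   0.5  -0.7 896.5]
 [  0.   -0.8  -0.6 930.2]]
{'time': 0.1, 'joint_pos': array([-1.2,  0.4,  1.6,  0. ,  1.2, -0. ]), 'joint_velocities': array([ 0., -0., -0., -0., -0.,  0.]), 'effort': array([  0. , -59.5, -33.5,   0.1,   0. ,  -0. ]), 'tool_pos': array([ 248.3, -573.1,  214. ]), 'tool_rot': array([-3.1, -0.6,  0. ]), 'contact_force': array([-0.7,  0.7, -0.2]), 'moment': array([ 0.,  0., -0.]), 'width': 0.9980190695656305} 18.700000000000003
```

View pics/top0.png

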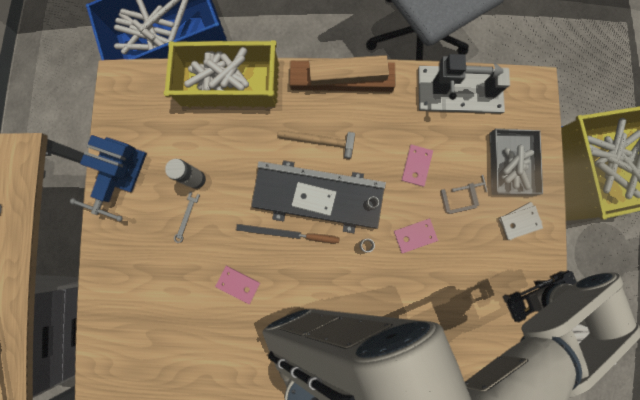

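View pics/side0.png

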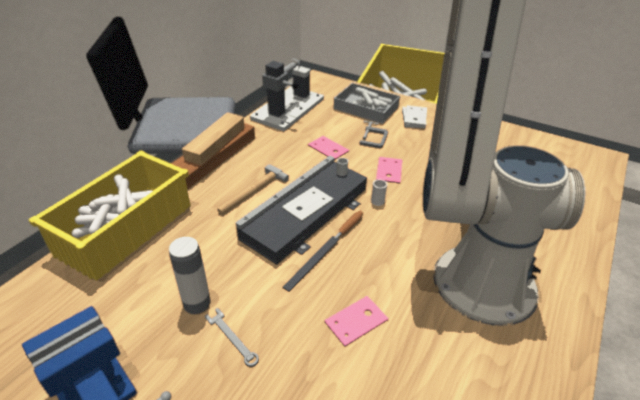

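Candidates in the top view are the pale plate on the ledge at (314,198), pink plates at (417,165), (415,236) and (237,285), and a pale plate on the bench at (521,222). I choose the one on the ledge. Next I measure it and check it in a close crop.

```bash
python3 - <<'E'
from h import *
np.set_printoptions(precision=1,suppress=True)
c=env.read_camera("top"); im=c["img"]
g=cv2.cvtColor(im,cv2.COLOR_BGR2GRAY)
roi=np.zeros_like(g); roi[180:218,285:345]=255
m=((g>140)&(roi>0)).astype(np.uint8)
n,l,s,ct=cv2.connectedComponentsWithStats(m); k=1+np.argmax(s[1:,4]); 
cs,_=cv2.findContours((l==k).astype(np.uint8),cv2.RETR_EXTERNAL,cv2.CHAIN_APPROX_NONE)
P=ray(c,cs[0].reshape(-1,2),56)[:,:2].astype(np.float32)
r=cv2.minAreaRect(P); print("blank rect",r,cv2.boxPoints(r))
# ledge dark
hsv=cv2.cvtColor(im,cv2.COLOR_BGR2HSV)
d=np.zeros_like(g); d[150:240,240:395]=1
m2=((g<90)&(hsv[...,1]<90)&(d>0)).astype(np.uint8); m2=cv2.morphologyEx(m2,cv2.MORPH_OPEN,np.ones((5,5)))
cs2,_=cv2.findContours(m2,cv2.RETR_EXTERNAL,cv2.CHAIN_APPROX_NONE); q=max(cs2,key=cv2.contourArea)
P2=ray(c,q.reshape(-1,2),50)[:,:2].astype(np.float32); r2=cv2.minAreaRect(P2); print("ledge",r2,cv2.boxPoints(r2))
cr=im[150:250,235:395].copy(); cr=cv2.resize(cr,None,fx=5,fy=5,interpolation=cv2.INTER_CUBIC)
cv2.imwrite("pics/crop1.png",cr)
E
```

```text
blank rect ((517.6766357421875, 26.21990966796875), (128.3726348876953, 78.4525375366211), 77.08506774902344) [[465.1 -27.6]
 [541.6 -45.1]
 [570.3  80. ]
 [493.8  97.5]]
ledge ((515.9470825195312, 17.80291748046875), (418.0536804199219, 144.1384735107422), 81.4865951538086) [[ 413.7 -178.3]
 [ 556.3 -199.6]
 [ 618.2  213.9]
 [ 475.6  235.2]]
```

View pics/crop1.png

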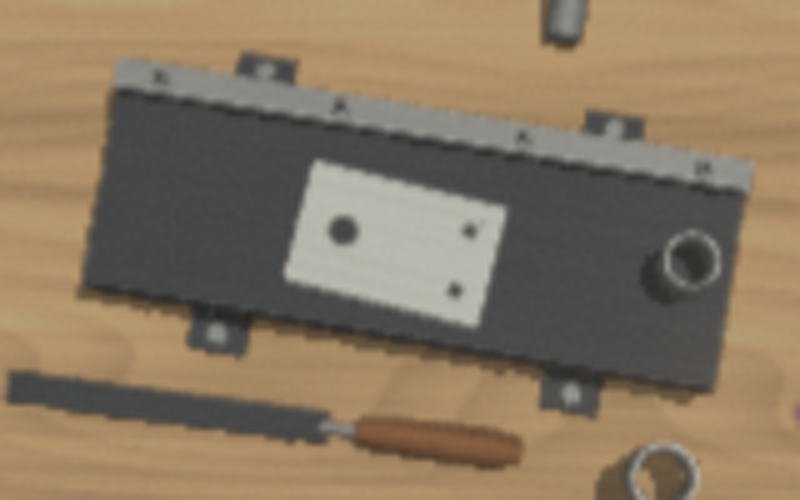

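The crop confirms the aluminium plate: large hole on the left (345,230 in the crop), two small holes on the right, and the fence along the far side. Next I fix the ledge frame from its edge lines.

```bash
python3 - <<'E'
from h import *
np.set_printoptions(precision=2,suppress=True)
c=env.read_camera("top"); g=cv2.cvtColor(c["img"],cv2.COLOR_BGR2GRAY).astype(float)
def edge(cols,f,sgn):
    out=[]
    for u in cols:
        v0=f(u); vs=np.arange(int(v0)-5,int(v0)+6); d=sgn*np.gradient(g[:,u])[vs]; d=np.clip(d,0,None)
        i=np.argmax(d); w=d[max(0,i-1):i+2]; out.append((u,(w*vs[max(0,i-1):i+2]).sum()/w.sum()))
    return np.array(out)
F=edge(range(262,382,3),lambda u:168.6+(u-258)*19.8/126,-1)
N=edge([u for u in range(256,375,3) if not(270<u<288 or 340<u<358)],lambda u:207.4+(u-252)*20.6/125.4,1)
def fit(P):
    for _ in range(3):
        k=np.polyfit(P[:,1],P[:,0],1); r=P[:,0]-np.polyval(k,P[:,1]); P=P[abs(r)<2*max(r.std(),.3)]
    return k,r.std()
for nm,e in(("fence",F),("near",N)):
    k,s=fit(ray(c,e,50)[:,:2]); print(nm,"x=",k[1],"+y*",k[0],"sd",s,"yaw",np.degrees(np.arctan(-k[0])))
# open/far end columns midway between
for v,u0 in((185,255),(190,254),(195,253.5),(200,253)):
    us=np.arange(int(u0)-5,int(u0)+7); d=abs(np.gradient(g[v]))[us]; print(v,us[np.argmax(d)],ray(c,[(us[np.argmax(d)],v)],50)[0,:2])
E
```

```text
fence x= 587.7925892554308 +y* 0.1492338702390688 sd 0.4998991189404559 yaw -8.48783071733276
near x= 443.8112432365408 +y* 0.15121768132630312 sd 1.814346027915346 yaw -8.598986154873732
185 255 [558.31 219.94]
190 254 [541.68 222.59]
195 252 [525.03 228.55]
200 252 [508.55 227.9 ]
```

```bash
cat >> h.py <<'E'
from scipy.spatial.transform import Rotation as R
def go(x,y,z,yaw=None):
    """shift in tool axes (cm) to reach world point; twist so tool y lies along world angle yaw (deg, mod 180)"""
    s=env.state(); Rt=R.from_rotvec(s["tool_rot"]); d=Rt.inv().apply(np.array([x,y,z])-s["tool_pos"])/10
    o=dict(zip("xyz",d.round(2)))
    ax=Rt.as_matrix()
    o["now"]=s["tool_pos"].round(1); o["ydeg"]=round(np.degrees(np.arctan2(ax[1,1],ax[0,1])),1); o["tilt"]=ax[:,2].round(3)
    if yaw is not None: o["twist"]=round(-np.radians((yaw-o["ydeg"]+90)%180-90),3)
    o["F"]=s["contact_force"].round(1); o["t"]=s["time"]; return o
E
python3 -c "
from h import *
print(go(440,15,200,90-8.5)); print(env.state()['joint_pos'])
c=env.read_camera('wrist'); E=np.array(c['extrinsics']); s=env.state(); print(c['fov_y'],E.round(2)); print(R.from_rotvec(s['tool_rot']).inv().apply(E[:3,3]-s['tool_pos']).round(1))"
```

```text
{'x': np.float64(40.97), 'y': np.float64(-46.36), 'z': np.float64(1.45), 'now': array([ 248.3, -573.2,  214.1]), 'ydeg': np.float64(-66.6), 'tilt': array([-0.   ,  0.001, -1.   ]), 'twist': np.float64(0.557), 'F': array([0.4, 0.6, 0. ]), 't': 0.2}
[-1.16443705e+00  3.53433444e-01  1.63383109e+00 -4.95272518e-06
  1.15520746e+00 -2.39401485e-03]
58.43056035318282 [[ 4.0000e-01 -8.8000e-01 -2.5000e-01  3.1658e+02]
 [-9.2000e-01 -3.8000e-01 -1.1000e-01 -5.4379e+02]
 [-0.0000e+00  2.7000e-01 -9.6000e-01  3.8415e+02]
 [ 0.0000e+00  0.0000e+00  0.0000e+00  1.0000e+00]]
[ 7.430e+01 -1.000e-01 -1.699e+02]
```

```bash
python3 -m jog '[{"grip":0.2,"x":4.1,"y":-4.6,"z":-6,"twist":0.1},{"grip":0.2,"x":8,"y":-9,"z":-8,"twist":0.2},{"grip":0.2,"x":11,"y":-12.2,"z":-8,"twist":0.3},{"grip":0.2,"x":14,"y":-15.5,"z":-8,"twist":0.4},{"grip":0.2,"x":17,"y":-19,"z":-8,"twist":0.5},{"grip":0.2,"x":20,"y":-22.4,"z":-8,"twist":0.557},{"grip":0.2,"x":23,"y":-26,"z":-8,"twist":0.557},{"grip":0.2,"x":26,"y":-29.2,"z":-8,"twist":0.557},{"grip":0.2,"x":29,"y":-32.5,"z":-8,"twist":0.557},{"grip":0.2,"x":32,"y":-36,"z":-8,"twist":0.557}]'; python3 -c "
from h import *
print(go(440,15,290,81.5))"
```

```text
time: 1.08
tool_pos: [372.7, -194.8, 294.0]
tool_rot: [-3.133, 0.233, -0.001]
contact_force: [0.2, 0.6, 0.3]
width: 0.596
{'x': np.float64(3.54), 'y': np.float64(-21.74), 'z': np.float64(0.41), 'now': array([ 372.7, -194.8,  294. ]), 'ydeg': np.float64(-98.5), 'tilt': array([ 0.001,  0.   , -1.   ]), 'twist': np.float64(-0.0), 'F': array([0.2, 0.6, 0.3]), 't': 1.0833}
```

```bash
python3 -m jog '[{"grip":0.2,"x":0.7,"y":-3.8},{"grip":0.2,"x":1.3,"y":-7.6},{"grip":0.2,"x":2,"y":-11.4},{"grip":0.2,"x":2.6,"y":-15.2},{"grip":0.2,"x":3.2,"y":-19},{"grip":0.2,"x":3.5,"y":-21.7},{"grip":0.2,"x":3.5,"y":-21.7},{"grip":0.2,"x":3.5,"y":-21.7}]'; python3 -c "
from h import *
print(go(440,15,290,81.5))
c=env.read_camera('wrist'); cv2.imwrite('pics/w1.png',c['img'])"
```

```text
{'x': np.float64(3.54), 'y': np.float64(-21.74), 'z': np.float64(0.41), 'now': array([ 372.7, -194.8,  294. ]), 'ydeg': np.float64(-98.5), 'tilt': array([ 0.001,  0.   , -1.   ]), 'twist': np.float64(-0.0), 'F': array([0.2, 0.6, 0.3]), 't': 1.0833}invalid input at $[0]: expected keys grip, x, y, z, twist
```

View pics/w1.png

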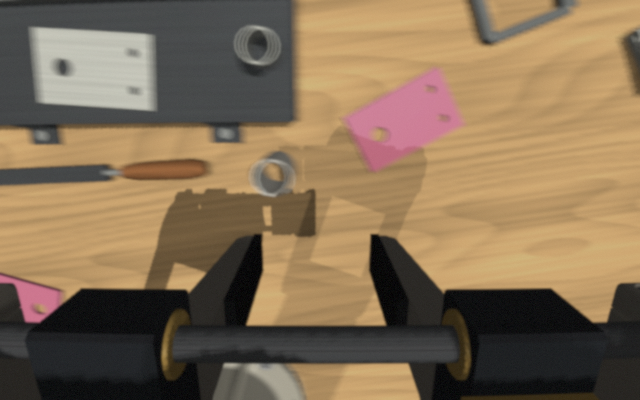

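The move was refused because every key is required. The picture shows the ledge at upper left, so I'll finish the approach.

```bash
python3 -m jog '[{"grip":0.2,"x":0.7,"y":-3.8,"z":0,"twist":0},{"grip":0.2,"x":1.3,"y":-7.6,"z":0,"twist":0},{"grip":0.2,"x":2,"y":-11.4,"z":0,"twist":0},{"grip":0.2,"x":2.6,"y":-15.2,"z":0,"twist":0},{"grip":0.2,"x":3.2,"y":-19,"z":0,"twist":0},{"grip":0.2,"x":3.5,"y":-21.7,"z":0,"twist":0},{"grip":0.2,"x":3.5,"y":-21.7,"z":0,"twist":0},{"grip":0.2,"x":3.5,"y":-21.7,"z":0,"twist":0}]' >/dev/null; python3 -c "
from h import *
print(go(440,15,290,81.5))
c=env.read_camera('wrist'); cv2.imwrite('pics/w2.png',c['img'])"
```

```text
{'x': np.float64(0.04), 'y': np.float64(0.7), 'z': np.float64(0.47), 'now': array([440.6,  22. , 294.7]), 'ydeg': np.float64(-98.2), 'tilt': array([ 0.001,  0.004, -1.   ]), 'twist': np.float64(0.005), 'F': array([-0.3,  0.8,  0.6]), 't': 1.8}
```

View pics/w2.png

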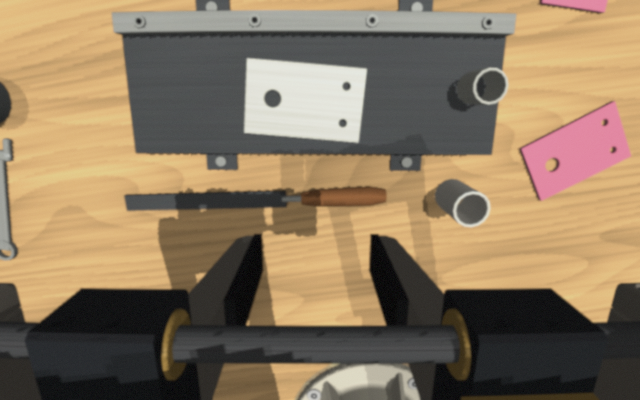

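The whole ledge is in view: fence along row ~33, top corners near (135,153) and (492,154), blank corners near (246,58), (367,68), (360,143) and (244,133). I'll measure these.

```bash
cat >> h.py <<'E'
def blank(c,box):
    """centre, lead point, yaw (deg, of +y axis from world x) of the pale plate in pixel box (u0,v0,u1,v1)"""
    g=cv2.cvtColor(c["img"],cv2.COLOR_BGR2GRAY); m=np.zeros_like(g); u0,v0,u1,v1=box
    m[v0:v1,u0:u1]=(g[v0:v1,u0:u1]>150); n,l,s,_=cv2.connectedComponentsWithStats(m); k=1+np.argmax(s[1:,4])
    q=max(cv2.findContours((l==k).astype(np.uint8),0,1)[0],key=cv2.contourArea)
    P=ray(c,q.reshape(-1,2),56)[:,:2].astype(np.float32); ctr,sz,a=cv2.minAreaRect(P)
    B=cv2.boxPoints((ctr,sz,a)); e=[B[1]-B[0],B[2]-B[1]]; e=max(e,key=np.linalg.norm); e=e/np.linalg.norm(e); e*=np.sign(e[1])
    return np.array(ctr),np.array(ctr)+65*e,np.degrees(np.arctan2(e[1],e[0])),sz,B
E
python3 - <<'E'
from h import *
np.set_printoptions(precision=1,suppress=True)
c=env.read_camera("wrist"); im=c["img"]; g=cv2.cvtColor(im,cv2.COLOR_BGR2GRAY).astype(float)
print(blank(c,(220,45,390,150)))
gy=np.gradient(g,axis=0); gx=np.gradient(g,axis=1)
def line(pts,z,ax):
    P=ray(c,pts,z)[:,:2]
    for _ in range(3):
        k=np.polyfit(P[:,ax],P[:,1-ax],1); r=P[:,1-ax]-np.polyval(k,P[:,ax]); P=P[abs(r)<2*max(r.std(),.3)]
    return k,r.std(),np.degrees(np.arctan(k[0])),len(P)
us=range(150,480,6)
pk=lambda u,a,b,s:a+np.argmax(s*gy[a:b,u])
print("fence bottom z50",line([(u,pk(u,27,45,-1)) for u in us],50,1),[pk(u,27,45,-1) for u in us][::9], g[14:46,200].astype(int))
nu=[u for u in us if not(200<u<245 or 385<u<428)]
print("near z50",line([(u,pk(u,145,162,1)) for u in nu],50,1))
ve=range(50,140,5)
print("open end",line([(115+np.argmax(-gx[v,115:145]),v) for v in ve],50,0))
print("far end",line([(485+np.argmax(gx[v,485:515]),v) for v in range(108,148,4)],50,0))
print(ray(c,[(488,86)],95), ray(c,[(470,95)],50))
E
```

```text
(array([516.1,  25.3]), array([530.8,  88.6]), np.float32(76.9766), (130.8328094482422, 80.72960662841797), array([[462.1, -29.4],
       [540.7, -47.6],
       [570.2,  79.9],
       [491.6,  98.1]], dtype=float32))
fence bottom z50 (array([  0.1, 586.6]), np.float64(0.35220408498858824), np.float64(8.372145499848019), 55) [np.int64(32), np.int64(31), np.int64(30), np.int64(30), np.int64(31), np.int64(31), np.int64(32)] [167 168 169 167 166 166 166 164 164 166 166 166 166 166 165 163 141 101
  65  51  42  45  52  69  80  82  87  86  85  84  85  83]
near z50 (array([  0.1, 451.6]), np.float64(0.5101307048566255), np.float64(8.364757273842557), 37)
open end (array([ -0.1, 302.4]), np.float64(0.3315518016456037), np.float64(-8.38669822401846), 18)
far end (array([  -0.2, -117.2]), np.float64(0.2917813854800925), np.float64(-8.737302738994117), 10)
[[ 504.3 -161.5   95. ]] [[ 496.1 -161.7   50. ]]
```

```bash
cat >> h.py <<'E'
a=np.radians(8.37); EX=np.array([np.cos(a),-np.sin(a)]); EY=np.array([np.sin(a),np.cos(a)])
O=np.array([521.8,89.5])   # ledge origin in (EX,EY) coords; fence at x=+55, open end y=+210
def W(lx,ly): return (lx+O[0])*EX+(ly+O[1])*EY
def L(p): return np.array([p[:2]@EX-O[0],p[:2]@EY-O[1]])
def gol(lx,ly,z):
    o=go(*W(lx,ly),z,81.63); o["ledge"]=L(o["now"]).round(1); return o
E
python3 -c "
from h import *
print(L(np.array([516.1,25.3])),L(np.array([530.8,88.6])),L(np.array([504,-161.5])));print(gol(-84,10,53))"
```

```text
[-14.87993821  10.65663208] [-9.55077871 75.42220982] [   0.34048969 -175.91503933]
{'x': np.float64(0.51), 'y': np.float64(-1.42), 'z': np.float64(24.18), 'now': array([440.3,  20.5, 294.8]), 'ydeg': np.float64(-98.3), 'tilt': array([ 0.001,  0.004, -1.   ]), 'twist': np.float64(0.001), 'F': array([ 0.2,  0.9, -0.1]), 't': 1.9, 'ledge': array([-89.2,  -5.1])}
```

```bash
python3 -m jog '[{"grip":0.2,"x":0.4,"y":-1,"z":4,"twist":0},{"grip":0.2,"x":0.4,"y":-1.4,"z":8,"twist":0},{"grip":0.2,"x":0.4,"y":-1.4,"z":12,"twist":0},{"grip":0.2,"x":0.4,"y":-1.4,"z":16,"twist":0},{"grip":0.2,"x":0.4,"y":-1.4,"z":20,"twist":0},{"grip":0.2,"x":0.4,"y":-1.4,"z":22.5,"twist":0},{"grip":0.2,"x":0.4,"y":-1.4,"z":23.5,"twist":0},{"grip":0.2,"x":0.4,"y":-1.4,"z":23.8,"twist":0},{"grip":0.2,"x":0.4,"y":-1.4,"z":23.8,"twist":0}]'; python3 -c "
from h import *
print(gol(-84,10,53))"
```

```text
time: 2.65
tool_pos: [446.7, 33.9, 57.1]
tool_rot: [-3.129, 0.23, -0.0]
contact_force: [0.5, 0.1, 0.2]
width: 0.6
{'x': np.float64(0.08), 'y': np.float64(-0.1), 'z': np.float64(0.41), 'now': array([446.7,  33.9,  57.1]), 'ydeg': np.float64(-98.4), 'tilt': array([ 0.001,  0.004, -1.   ]), 'twist': np.float64(-0.001), 'F': array([0.5, 0.1, 0.2]), 't': 2.65, 'ledge': array([-84.8,   9.1])}
```

Down to z = 53, then push gently to ledge x ≈ -40. Nominal contact at the fence is -35.

```bash
python3 -m jog '[{"grip":0.2,"x":0,"y":0,"z":0.4,"twist":0},{"grip":0.2,"x":0.5,"y":0,"z":0.4,"twist":0},{"grip":0.2,"x":1.0,"y":0,"z":0.4,"twist":0},{"grip":0.2,"x":1.5,"y":0,"z":0.4,"twist":0},{"grip":0.2,"x":2.0,"y":0,"z":0.4,"twist":0},{"grip":0.2,"x":2.5,"y":0,"z":0.4,"twist":0},{"grip":0.2,"x":3.0,"y":0,"z":0.4,"twist":0},{"grip":0.2,"x":3.5,"y":0,"z":0.4,"twist":0},{"grip":0.2,"x":4.0,"y":0,"z":0.4,"twist":0},{"grip":0.2,"x":4.0,"y":0,"z":0.4,"twist":0}]'; python3 -c "
from h import *
print(gol(-35,10,53))"
```

```text
time: 3.48
tool_pos: [487.6, 28.0, 53.1]
tool_rot: [-3.129, 0.23, -0.002]
contact_force: [-0.1, -0.3, 0.4]
width: 0.601
{'x': np.float64(0.84), 'y': np.float64(-0.08), 'z': np.float64(0.01), 'now': array([487.6,  28. ,  53.1]), 'ydeg': np.float64(-98.4), 'tilt': array([ 0.002,  0.004, -1.   ]), 'twist': np.float64(-0.001), 'F': array([-0.1, -0.3,  0.4]), 't': 3.4833, 'ledge': array([-43.5,   9.2])}
```

```bash
python3 -m jog '[{"grip":0.2,"x":0.2,"y":0,"z":0,"twist":0},{"grip":0.2,"x":0.4,"y":0,"z":0,"twist":0},{"grip":0.2,"x":0.6,"y":0,"z":0,"twist":0},{"grip":0.2,"x":0.65,"y":0,"z":0,"twist":0},{"grip":0.2,"x":0.7,"y":0,"z":0,"twist":0}]'; python3 -c "
from h import *
print(gol(-35,10,53))
c=env.read_camera('wrist'); cv2.imwrite('pics/w3.png',c['img'])"
```

```text
time: 3.9
tool_pos: [494.6, 27.0, 53.1]
tool_rot: [-3.129, 0.23, -0.002]
contact_force: [-0.7, 0.3, 0.1]
width: 0.599
{'x': np.float64(0.14), 'y': np.float64(-0.08), 'z': np.float64(0.01), 'now': array([494.6,  27. ,  53.1]), 'ydeg': np.float64(-98.4), 'tilt': array([ 0.002,  0.004, -1.   ]), 'twist': np.float64(-0.001), 'F': array([-0.7,  0.3,  0.1]), 't': 3.9, 'ledge': array([-36.4,   9.2])}
```

View pics/w3.png

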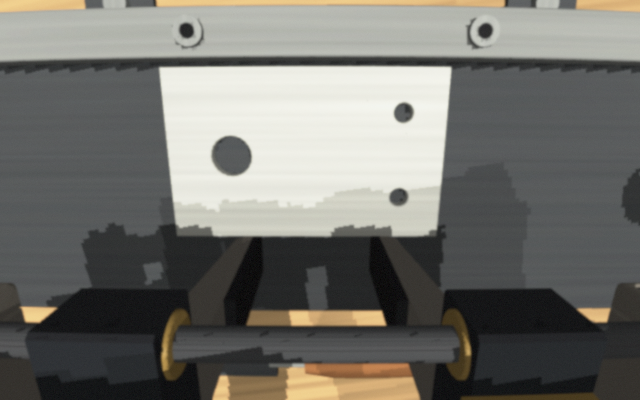

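The blank is square to the fence line, far edge at row ~66, next to it. I'll creep forward until a force shows.

```bash
for i in 1; do python3 -m jog '[{"grip":0.2,"x":0.1,"y":0,"z":0,"twist":0},{"grip":0.2,"x":0.2,"y":0,"z":0,"twist":0},{"grip":0.2,"x":0.2,"y":0,"z":0,"twist":0}]'; done; python3 -c "
from h import *
print(gol(-35,10,53))"
```

```text
time: 4.2
tool_pos: [496.8, 26.6, 53.1]
tool_rot: [-3.129, 0.23, -0.003]
contact_force: [-0.1, -0.4, -0.3]
width: 0.6
{'x': np.float64(-0.08), 'y': np.float64(-0.08), 'z': np.float64(0.01), 'now': array([496.8,  26.6,  53.1]), 'ydeg': np.float64(-98.4), 'tilt': array([ 0.002,  0.004, -1.   ]), 'twist': np.float64(-0.001), 'F': array([-0.1, -0.4, -0.3]), 't': 4.2, 'ledge': array([-34.2,   9.1])}
```

```bash
python3 -m jog '[{"grip":0.2,"x":0.1,"y":0,"z":0,"twist":0},{"grip":0.2,"x":0.2,"y":0,"z":0,"twist":0},{"grip":0.2,"x":0.2,"y":0,"z":0,"twist":0}]';python3 -m jog '[{"grip":0.2,"x":0.1,"y":0,"z":0,"twist":0},{"grip":0.2,"x":0.15,"y":0,"z":0,"twist":0},{"grip":0.2,"x":0.15,"y":0,"z":0,"twist":0}]'; python3 -c "
from h import *
print(gol(-35,10,53))"
```

```text
time: 4.45
tool_pos: [497.6, 26.5, 53.0]
tool_rot: [-3.129, 0.23, 0.001]
contact_force: [-5.7, 1.9, 4.0]
width: 0.602
time: 4.7
tool_pos: [497.7, 26.4, 52.8]
tool_rot: [-3.129, 0.23, 0.006]
contact_force: [-7.2, 1.9, 4.7]
width: 0.597
{'x': np.float64(-0.17), 'y': np.float64(-0.09), 'z': np.float64(-0.02), 'now': array([497.7,  26.4,  52.8]), 'ydeg': np.float64(-98.4), 'tilt': array([-0.003,  0.004, -1.   ]), 'twist': np.float64(-0.001), 'F': array([-7.2,  1.9,  4.7]), 't': 4.7, 'ledge': array([-33.2,   9.1])}
```

Contact at the fence gave about 7 N at ledge x = -33.3. Back off, rise, shut the fingers and go behind the trailing end.

```bash
python3 -m jog '[{"grip":0.2,"x":-1,"y":0,"z":0,"twist":0},{"grip":0.2,"x":-2,"y":0,"z":0,"twist":0},{"grip":0.2,"x":-2,"y":0,"z":-4,"twist":0},{"grip":-1,"x":-2,"y":0,"z":-7,"twist":0},{"grip":-1,"x":0,"y":3,"z":-7,"twist":0},{"grip":-1,"x":2,"y":6,"z":-7,"twist":0},{"grip":-1,"x":4,"y":9,"z":-7,"twist":0},{"grip":-1,"x":4.8,"y":10.4,"z":-7,"twist":0},{"grip":-1,"x":4.8,"y":10.4,"z":-7,"twist":0},{"grip":-1,"x":4.8,"y":10.4,"z":-7,"twist":0}]'; python3 -c "
from h import *
c=env.read_camera('top'); b=blank(c,(270,165,345,220)); print(b[3],b[2],L(b[0]),L(b[1]))
print(gol(15,-95,53))"
```

```text
time: 5.53
tool_pos: [529.6, -84.1, 122.0]
tool_rot: [-3.129, 0.233, 0.006]
contact_force: [-0.9, 0.3, -0.5]
width: 0.114
(68.24423217773438, 77.0560073852539) 171.68535 [17.9670519  44.18651815] [-47.03291616  44.1237321 ]
{'x': np.float64(0.14), 'y': np.float64(0.04), 'z': np.float64(6.89), 'now': array([529.2, -83.3, 121.9]), 'ydeg': np.float64(-98.5), 'tilt': array([-0.004,  0.005, -1.   ]), 'twist': np.float64(-0.002), 'F': array([-0.3, -0.5,  0.6]), 't': 5.5833, 'ledge': array([ 13.9, -94.9])}
```

```bash
python3 -m jog '[{"grip":-1,"x":0.1,"y":0,"z":3,"twist":0},{"grip":-1,"x":0.1,"y":0,"z":5.5,"twist":0},{"grip":-1,"x":0.1,"y":0,"z":6.5,"twist":0},{"grip":-1,"x":0.1,"y":0,"z":6.8,"twist":0},{"grip":-1,"x":0.1,"y":0,"z":6.9,"twist":0},{"grip":-1,"x":0.1,"y":0,"z":6.9,"twist":0}]'; python3 -c "
from h import *
print(gol(15,-95,53))
c=env.read_camera('wrist'); cv2.imwrite('pics/w4.png',c['img'])"
```

```text
time: 6.08
tool_pos: [530.3, -82.7, 53.6]
tool_rot: [-3.129, 0.231, 0.006]
contact_force: [0.7, 0.5, 0.2]
width: 0.002
{'x': np.float64(0.01), 'y': np.float64(0.08), 'z': np.float64(0.06), 'now': array([530.3, -82.7,  53.6]), 'ydeg': np.float64(-98.4), 'tilt': array([-0.003,  0.004, -1.   ]), 'twist': np.float64(-0.001), 'F': array([0.7, 0.5, 0.2]), 't': 6.0833, 'ledge': array([ 14.9, -94.1])}
```

View pics/w4.png

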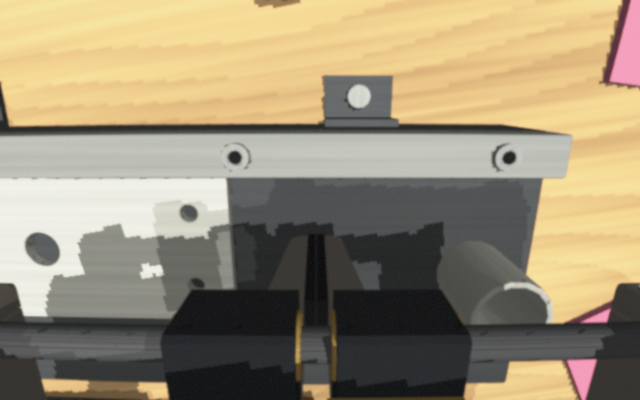

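The blank lies along the fence and the stub is clear, so I slide it along.

```bash
python3 -m jog '[{"grip":-1,"x":0,"y":-1,"z":0,"twist":0},{"grip":-1,"x":0,"y":-2,"z":0,"twist":0},{"grip":-1,"x":0,"y":-2.8,"z":0,"twist":0},{"grip":-1,"x":0,"y":-3.6,"z":0,"twist":0},{"grip":-1,"x":0,"y":-4.4,"z":0,"twist":0},{"grip":-1,"x":0,"y":-5.2,"z":0,"twist":0},{"grip":-1,"x":0,"y":-6,"z":0,"twist":0},{"grip":-1,"x":0,"y":-6.8,"z":0,"twist":0},{"grip":-1,"x":0,"y":-7.4,"z":0,"twist":0},{"grip":-1,"x":0,"y":-8,"z":0,"twist":0}]'; python3 -c "
from h import *
print(gol(15,60,53))
c=env.read_camera('top'); b=blank(c,(245,155,345,220)); print(b[3],b[2],L(b[0]),[L(p).round(1) for p in b[4]])"
```

```text
time: 6.97
tool_pos: [542.6, -3.3, 54.4]
tool_rot: [-3.129, 0.231, 0.004]
contact_force: [-0.0, -3.4, 4.7]
width: 0.005
{'x': np.float64(-0.06), 'y': np.float64(-7.37), 'z': np.float64(0.17), 'now': array([542.6,  -3.3,  54.4]), 'ydeg': np.float64(-98.4), 'tilt': array([-0.002,  0.004, -1.   ]), 'twist': np.float64(-0.001), 'F': array([-0. , -3.4,  4.7]), 't': 6.9667, 'ledge': array([ 15.5, -13.8])}
(59.96488571166992, 114.5942153930664) 90.98708 [98.68239794  4.5584324 ] [array([59.8, 56.2]), array([ 78.4, -56.9]), array([137.6, -47.1]), array([119.,  66.])]
```

```bash
python3 -c "
from h import *
c=env.read_camera('wrist'); cv2.imwrite('pics/w5.png',c['img'])"
```

```text
(no output)
```

View pics/w5.png

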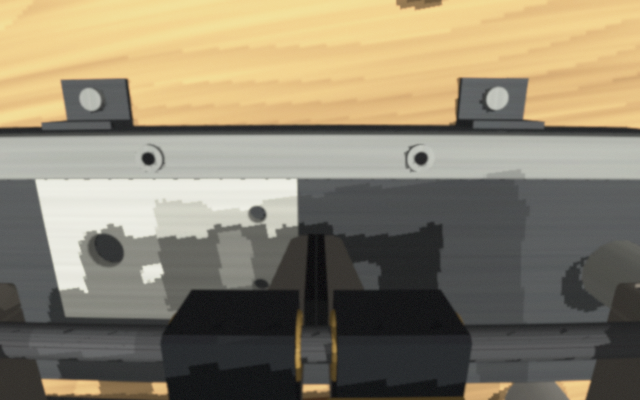

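The blank has slid and is still along the fence, with its trailing edge at u ≈ 298 touching the finger. The fingertip rode up by about 1 mm, so I step back, lower and continue.

```bash
python3 -c "
from h import *
c=env.read_camera('wrist'); print([L(p).round(1) for p in ray(c,[(298.5,185),(299,215),(36,180),(50,250)],56)])
print(gol(15,60,53))"
python3 -m jog '[{"grip":-1,"x":0,"y":0.3,"z":0,"twist":0},{"grip":-1,"x":0,"y":0.3,"z":0.2,"twist":0},{"grip":-1,"x":0,"y":0.1,"z":0.2,"twist":0},{"grip":-1,"x":0,"y":-0.5,"z":0.2,"twist":0},{"grip":-1,"x":0,"y":-1.1,"z":0.2,"twist":0},{"grip":-1,"x":0,"y":-1.8,"z":0.2,"twist":0},{"grip":-1,"x":0,"y":-2.5,"z":0.2,"twist":0},{"grip":-1,"x":0,"y":-3.2,"z":0.2,"twist":0},{"grip":-1,"x":0,"y":-3.9,"z":0.2,"twist":0},{"grip":-1,"x":0,"y":-4.6,"z":0.2,"twist":0}]'; python3 -c "
from h import *
print(gol(15,60,53))"
```

```text
[array([50.5, -5.5]), array([35.3, -5.5]), array([ 53.2, 124.8]), array([ 15.7, 125.4])]
{'x': np.float64(-0.04), 'y': np.float64(-7.36), 'z': np.float64(0.15), 'now': array([542.4,  -3.1,  54.2]), 'ydeg': np.float64(-98.4), 'tilt': array([-0.003,  0.005, -1.   ]), 'twist': np.float64(-0.001), 'F': array([0.4, 0.2, 0.5]), 't': 7.1167, 'ledge': array([ 15.3, -13.6])}
time: 7.95
tool_pos: [549.3, 43.3, 52.4]
tool_rot: [-3.129, 0.23, 0.005]
contact_force: [0.1, -1.4, 0.0]
width: 0.01
{'x': np.float64(-0.03), 'y': np.float64(-2.67), 'z': np.float64(-0.05), 'now': array([549.3,  43.3,  52.4]), 'ydeg': np.float64(-98.4), 'tilt': array([-0.003,  0.005, -1.   ]), 'twist': np.float64(-0.001), 'F': array([ 0.1, -1.4,  0. ]), 't': 7.95, 'ledge': array([15.3, 33.3])}
```

```bash
python3 -m jog '[{"grip":-1,"x":0,"y":-0.6,"z":0,"twist":0},{"grip":-1,"x":0,"y":-1.2,"z":0,"twist":0},{"grip":-1,"x":0,"y":-1.8,"z":0,"twist":0},{"grip":-1,"x":0,"y":-2.4,"z":0,"twist":0},{"grip":-1,"x":0,"y":-3,"z":0,"twist":0},{"grip":-1,"x":0,"y":-3.6,"z":0,"twist":0},{"grip":-1,"x":0,"y":-4.2,"z":0,"twist":0},{"grip":-1,"x":0,"y":-4.8,"z":0,"twist":0},{"grip":-1,"x":0,"y":-5.4,"z":0,"twist":0},{"grip":-1,"x":0,"y":-5.4,"z":0,"twist":0}]'; python3 -c "
from h import *
print(gol(15,102,53))
c=env.read_camera('wrist'); g=cv2.cvtColor(c['img'],6).astype(float)
u=[270+np.argmin(np.gradient(g[v])[270:310]) for v in (188,200,215)]; print(u,[L(p).round(1) for p in ray(c,list(zip(u,(188,200,215))),56)])
cv2.imwrite('pics/w6.png',c['img'])"
```

```text
time: 8.78
tool_pos: [557.5, 97.8, 52.7]
tool_rot: [-3.128, 0.229, 0.004]
contact_force: [-0.4, 0.3, 0.2]
width: 0.003
{'x': np.float64(-0.05), 'y': np.float64(-1.36), 'z': np.float64(-0.02), 'now': array([557.5,  97.8,  52.7]), 'ydeg': np.float64(-98.4), 'tilt': array([-0.002,  0.005, -1.   ]), 'twist': np.float64(-0.001), 'F': array([-0.4,  0.3,  0.2]), 't': 8.7833, 'ledge': array([15.5, 88.4])}
[np.int64(291), np.int64(292), np.int64(292)] [array([49.4, 99.8]), array([43.5, 99.5]), array([35.8, 99.6])]
```

View pics/w6.png

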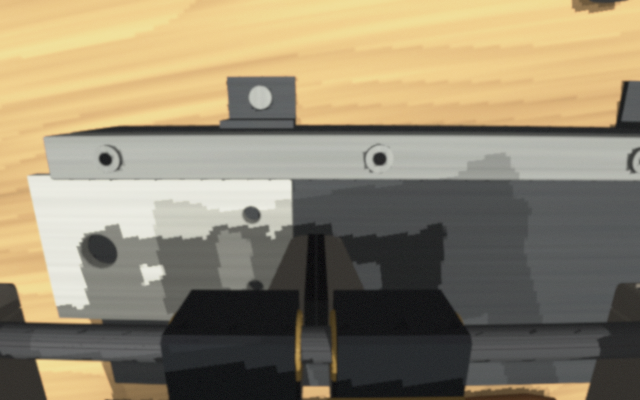

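Overhang is about 20 mm now, with the trailing edge at ledge y = 99.6 and wanted at 110. Push about 10 mm more, slowly, then back off and view from above.

```bash
python3 -m jog '[{"grip":-1,"x":0,"y":-0.3,"z":0,"twist":0},{"grip":-1,"x":0,"y":-0.5,"z":0,"twist":0},{"grip":-1,"x":0,"y":-0.65,"z":0,"twist":0},{"grip":-1,"x":0,"y":-0.8,"z":0,"twist":0},{"grip":-1,"x":0,"y":-0.95,"z":0,"twist":0},{"grip":-1,"x":0,"y":-1.1,"z":0,"twist":0},{"grip":-1,"x":0,"y":-1.2,"z":0,"twist":0},{"grip":-1,"x":0,"y":-1.25,"z":0,"twist":0},{"grip":-1,"x":0,"y":-1.3,"z":0,"twist":0},{"grip":-1,"x":0,"y":-1.3,"z":0,"twist":0}]'; python3 -m jog '[{"grip":-1,"x":0,"y":2,"z":0,"twist":0},{"grip":-1,"x":0,"y":2.5,"z":-3,"twist":0},{"grip":0.2,"x":-3,"y":2.5,"z":-7,"twist":0},{"grip":0.2,"x":-6,"y":0,"z":-11,"twist":0},{"grip":0.2,"x":-9,"y":-3,"z":-15,"twist":0},{"grip":0.2,"x":-11,"y":-6,"z":-18,"twist":0},{"grip":0.2,"x":-11,"y":-8,"z":-18,"twist":0},{"grip":0.2,"x":-11,"y":-8,"z":-18,"twist":0},{"grip":0.2,"x":-11,"y":-8,"z":-18,"twist":0}]'; python3 -c "
from h import *
print(gol(-85,170,53))
c=env.read_camera('wrist'); cv2.imwrite('pics/w7.png',c['img'])"
```

```text
time: 9.67
tool_pos: [559.2, 110.3, 52.7]
tool_rot: [-3.128, 0.229, 0.004]
contact_force: [-0.3, -1.5, -0.2]
width: 0.002
time: 10.42
tool_pos: [463.1, 207.7, 236.3]
tool_rot: [-3.125, 0.224, -0.003]
contact_force: [-0.1, -0.1, 0.3]
width: 0.489
{'x': np.float64(0.87), 'y': np.float64(1.5), 'z': np.float64(18.32), 'now': array([463.1, 207.7, 236.3]), 'ydeg': np.float64(-98.2), 'tilt': array([ 0.002,  0.008, -1.   ]), 'twist': np.float64(0.003), 'F': array([-0.1, -0.1,  0.3]), 't': 10.4167, 'ledge': array([-93.9, 183.4])}
```

View pics/w7.png

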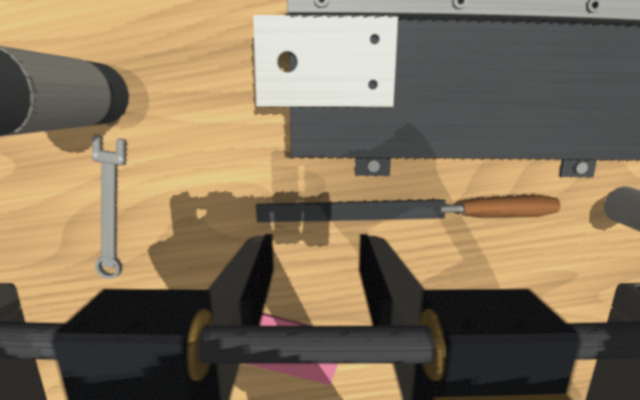

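It overhangs, with lead end at u ≈ 254 and ledge end at u ≈ 290. I'll measure the overhang, gap to the fence and spray clearance.

```bash
python3 - <<'E'
from h import *
np.set_printoptions(precision=1,suppress=True)
c=env.read_camera("wrist"); g=cv2.cvtColor(c["img"],6).astype(float); gx=np.gradient(g,axis=1); gy=np.gradient(g,axis=0)
def sub(d,a):
    i=np.argmax(d); i=min(max(i,1),len(d)-2); w=np.clip(d[i-1:i+2],0,None); return a+i-1+(w*np.arange(3)).sum()/w.sum()
le=[(sub(gx[v,245:265],245),v) for v in range(25,100,5)]
tr=[(sub(-gx[v,388:403],388),v) for v in range(25,100,5)]
oe=[(sub(-gx[v,282:300],282),v) for v in range(115,150,5)]
nb=[(u,sub(-gy[98:114,u],98)) for u in range(300,385,5)]
fb=[(u,sub(gy[8:24,u],8)) for u in range(300,385,5)]
ff=[(u,sub(-gy[8:26,u],8)) for u in range(420,620,10)]
for n,p,z in(("lead",le,56),("trail",tr,56),("openend",oe,50),("near",nb,56),("blank far",fb,56),("fence top edge",ff,66)):
    l=np.array([L(q) for q in ray(c,p,z)]); print(n,np.median(l,0),"ends",l[0],l[-1])
t=env.read_camera("top"); print("spray top",L(ray(t,[(178,168)],200)[0]))
E
```

```text
lead [ 16.6 241.4] ends [ 46.5 241.8] [-14.6 241.4]
trail [ 16.9 111.2] ends [ 46.8 111.3] [-14.2 111. ]
openend [-47.6 215. ] ends [-33.2 214.8] [-62.3 215.1]
near [-24.5 159.6] ends [-24.5 197.4] [-24.4 121.7]
blank far [ 54.8 161. ] ends [ 54.  196.8] [ 55.  125.2]
fence top edge [55.7  8.2] ends [55.6 92.1] [ 55.8 -79.1]
spray top [ -6.4 414.8]
```

The open end reads 215 here against 210 earlier, a 5 mm disagreement. The arm may still have been settling, so I let it settle and remeasure with both cameras.

```bash
python3 -m jog '[{"grip":0.2,"x":0,"y":0,"z":0,"twist":0},{"grip":0.2,"x":0,"y":0,"z":0,"twist":0},{"grip":0.2,"x":0,"y":0,"z":0,"twist":0},{"grip":0.2,"x":0,"y":0,"z":0,"twist":0}]' >/dev/null; python3 - <<'E'
from h import *
np.set_printoptions(precision=1,suppress=True)
def sub(d,a):
    i=np.argmax(d); i=min(max(i,1),len(d)-2); w=np.clip(d[i-1:i+2],0,None); return a+i-1+(w*np.arange(3)).sum()/w.sum()
def edge(c,g,p0,p1,z,n=11,h=9):
    """strongest brightness step along ledge y near the ledge-frame segment p0-p1, sub-sampled"""
    out=[]
    for t in np.linspace(0,1,n):
        q=(1-t)*np.array(p0)+t*np.array(p1); ys=q[1]+np.arange(-h,h+.1,.5)
        uv=proj(c,[[*W(q[0],y),z] for y in ys]).astype(np.float32)
        s=cv2.remap(g,uv[:,0].copy(),uv[:,1].copy(),cv2.INTER_LINEAR).ravel(); d=abs(np.gradient(cv2.GaussianBlur(s[None],(1,5),0).ravel() if 0 else s))
        d=np.convolve(d,np.ones(5)/5,'same'); d[:3]=d[-3:]=0; out.append(ys[np.argmax(d)])
    return np.median(out),np.std(out)
for n in("wrist","top"):
    c=env.read_camera(n); g=cv2.cvtColor(c["img"],6).astype(np.float32)
    print(n,"lead",edge(c,g,(-15,240),(48,240),56),"trail",edge(c,g,(-15,110),(48,110),56),"open end top",edge(c,g,(-65,212),(-35,212),50),
     "fence end", edge(c,g,(58,212),(72,212),66), "right end" , edge(c,g,(-60,-208),(-30,-208),50) if n=="top" else "")
    print(proj(c,[[*W(-50,212),50],[*W(65,212),66]]))
    im=c["img"]; y=slice(0,180) if n=="wrist" else slice(150,230); x=slice(210,450) if n=="wrist" else slice(230,340)
    cv2.imwrite(f"pics/z_{n}.png",cv2.resize(im[y,x],None,fx=3 if n=="wrist" else 6,fy=3 if n=="wrist" else 6,interpolation=cv2.INTER_NEAREST))
print(env.state()["tool_pos"])
E
```

```text
wrist lead (np.float64(241.5), np.float64(0.24052284646041733)) trail (np.float64(111.5), np.float64(0.0)) open end top (np.float64(215.5), np.float64(0.38569460791993626)) fence end (np.float64(203.0), np.float64(4.23240158072174)) right end 
[[281.9 132. ]
 [277.   -2.2]]
top lead (np.float64(243.0), np.float64(4.9099325877784645)) trail (np.float64(113.0), np.float64(0.8105706590966822)) open end top (np.float64(214.0), np.float64(3.7222804704678585)) fence end (np.float64(213.5), np.float64(1.6971049729631331)) right end (np.float64(-208.5), np.float64(0.5961307749365451))
[[251.5 199.3]
 [257.1 164.3]]
[462.3 203.6 232.5]
```

View pics/z_wrist.png

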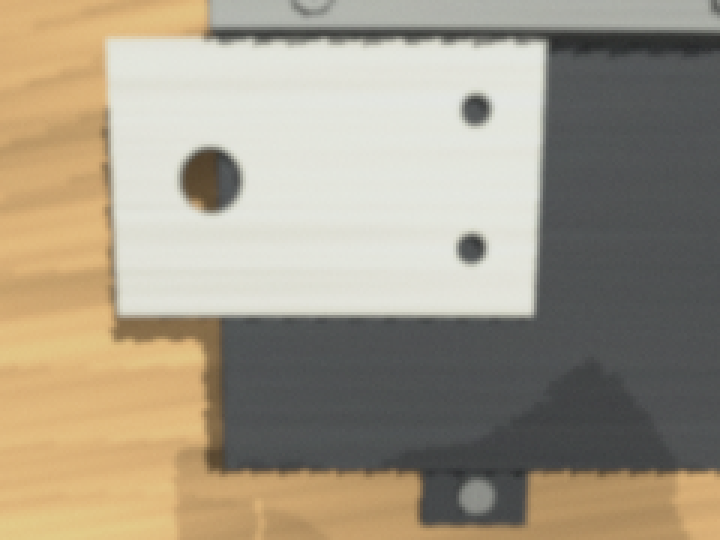

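The zoom shows the strong step at u ≈ 279 was the ledge's shadow edge. The true top end is at u ≈ 283, ledge y ≈ 211, so the lead at 241.5 gives about 30.5 mm overhang. I'll do one final two-finger squaring push against the fence to be sure it seats.

```bash
python3 -c "
from h import *
print(gol(-58,176,53))"
```

```text
{'x': np.float64(3.68), 'y': np.float64(0.39), 'z': np.float64(17.93), 'now': array([462.3, 203.6, 232.5]), 'ydeg': np.float64(-98.4), 'tilt': array([-0.004,  0.004, -1.   ]), 'twist': np.float64(-0.001), 'F': array([-0.2, -0.2,  0.4]), 't': 11.0, 'ledge': array([-94.1, 179.2])}
```

```bash
python3 -m jog '[{"grip":0.2,"x":1.5,"y":0.2,"z":4,"twist":0},{"grip":0.2,"x":3,"y":0.3,"z":8,"twist":0},{"grip":0.2,"x":3.6,"y":0.3,"z":12,"twist":0},{"grip":0.2,"x":3.6,"y":0.3,"z":15,"twist":0},{"grip":0.2,"x":3.6,"y":0.3,"z":17,"twist":0},{"grip":0.2,"x":3.6,"y":0.3,"z":17.6,"twist":0},{"grip":0.2,"x":3.6,"y":0.3,"z":17.9,"twist":0},{"grip":0.2,"x":3.6,"y":0.3,"z":17.9,"twist":0},{"grip":0.2,"x":3.6,"y":0.3,"z":17.9,"twist":0}]'; python3 -c "
from h import *
print(gol(-36,176,53))"
```

```text
time: 11.75
tool_pos: [497.9, 196.6, 54.7]
tool_rot: [-3.128, 0.229, 0.003]
contact_force: [-0.9, 0.2, 0.5]
width: 0.598
{'x': np.float64(2.19), 'y': np.float64(0.15), 'z': np.float64(0.17), 'now': array([497.9, 196.6,  54.7]), 'ydeg': np.float64(-98.4), 'tilt': array([-0.002,  0.005, -1.   ]), 'twist': np.float64(-0.001), 'F': array([-0.9,  0.2,  0.5]), 't': 11.75, 'ledge': array([-57.8, 177.5])}
```

```bash
python3 -m jog '[{"grip":0.2,"x":0.4,"y":0.1,"z":0.17,"twist":0},{"grip":0.2,"x":0.9,"y":0.1,"z":0.17,"twist":0},{"grip":0.2,"x":1.4,"y":0.1,"z":0.17,"twist":0},{"grip":0.2,"x":1.8,"y":0.1,"z":0.17,"twist":0},{"grip":0.2,"x":2.1,"y":0.1,"z":0.17,"twist":0},{"grip":0.2,"x":2.25,"y":0.1,"z":0.17,"twist":0},{"grip":0.2,"x":2.35,"y":0.1,"z":0.17,"twist":0},{"grip":0.2,"x":2.4,"y":0.1,"z":0.17,"twist":0}]'; python3 -m jog '[{"grip":0.2,"x":0.1,"y":0,"z":0,"twist":0},{"grip":0.2,"x":0.15,"y":0,"z":0,"twist":0},{"grip":0.2,"x":0.15,"y":0,"z":0,"twist":0}]'; python3 -c "
from h import *
print(gol(-34,176,53))"
```

```text
time: 12.42
tool_pos: [521.5, 192.1, 52.8]
tool_rot: [-3.128, 0.229, 0.003]
contact_force: [-0.7, 0.7, -0.3]
width: 0.601
time: 12.67
tool_pos: [522.0, 191.9, 52.7]
tool_rot: [-3.129, 0.229, 0.006]
contact_force: [-4.6, 2.1, 3.0]
width: 0.6
{'x': np.float64(-0.07), 'y': np.float64(0.03), 'z': np.float64(-0.03), 'now': array([522. , 191.9,  52.7]), 'ydeg': np.float64(-98.4), 'tilt': array([-0.004,  0.005, -1.   ]), 'twist': np.float64(-0.001), 'F': array([-4.6,  2.1,  3. ]), 't': 12.6667, 'ledge': array([-33.3, 176.3])}
```

Contact came again at ledge x = -33.3, so it is seated along the fence. Retreat and check.

```bash
python3 -m jog '[{"grip":0.2,"x":-1,"y":0,"z":0,"twist":0},{"grip":0.2,"x":-2.2,"y":0,"z":0,"twist":0},{"grip":0.2,"x":-3,"y":0,"z":-3,"twist":0},{"grip":0.2,"x":-4,"y":0,"z":-7,"twist":0},{"grip":0.2,"x":-5,"y":0,"z":-11,"twist":0},{"grip":0.2,"x":-6,"y":0,"z":-15,"twist":0},{"grip":0.2,"x":-6,"y":0,"z":-18,"twist":0},{"grip":0.2,"x":-6,"y":0,"z":-18,"twist":0},{"grip":0.2,"x":-6,"y":0,"z":-18,"twist":0},{"grip":0.2,"x":-6,"y":0,"z":-18,"twist":0}]'; python3 -m jog '[{"grip":0.2,"x":0,"y":0,"z":0,"twist":0},{"grip":0.2,"x":0,"y":0,"z":0,"twist":0},{"grip":0.2,"x":0,"y":0,"z":0,"twist":0}]' >/dev/null; python3 - <<'E'
from h import *
c=env.read_camera("wrist"); im=c["img"]
h=proj(c,[[*W(15,176),56]])[0].astype(int); print(h)
b=blank(c,(h[0]-110,max(0,h[1]-70),h[0]+110,h[1]+70)); print(b[3],90-b[2]-8.37 if 0 else b[2]-81.63,L(b[0]),L(b[1]))
g=cv2.cvtColor(im,6).astype(int); uv=proj(c,[[*W(-50,y),50] for y in range(204,222)])
print([(y,int(g[int(round(v)),int(round(u))])) for y,(u,v) in zip(range(204,222),uv)])
cv2.imwrite("pics/w8.png",im)
E
```

```text
time: 13.5
tool_pos: [462.3, 199.6, 232.1]
tool_rot: [-3.129, 0.229, 0.007]
contact_force: [0.4, 0.2, -0.0]
width: 0.603
[314  59]
(200.639892578125, 111.31452941894531) -0.065971375 [  9.55294123 180.78693102] [  9.62778322 245.78689039]
[(204, 82), (205, 84), (206, 82), (207, 83), (208, 80), (209, 81), (210, 87), (211, 97), (212, 100), (213, 105), (214, 114), (215, 143), (216, 168), (217, 177), (218, 180), (219, 180), (220, 179), (221, 180)]
```

View pics/w8.png

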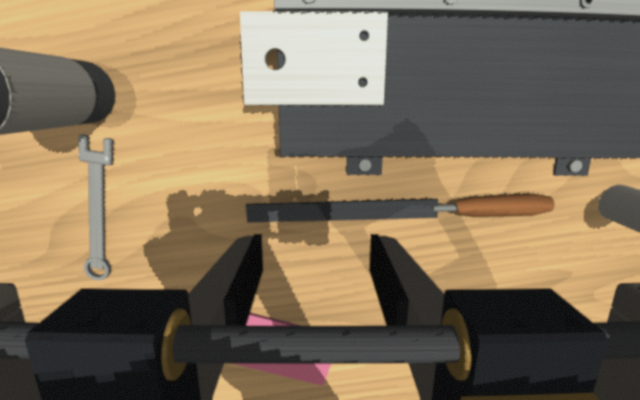

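The plate lies along the fence with its lead end at u ≈ 241–245. The ledge top ends at ledge y ≈ 210.5, followed by shadow to 214.5. The blob fit merged with the fence and wood and is invalid, so I read the edges directly and then hand in.

```bash
python3 - <<'E'
from h import *
c=env.read_camera("wrist"); g=cv2.cvtColor(c["img"],6).astype(float)
gx=np.gradient(g,axis=1); gy=np.gradient(g,axis=0)
f=lambda p:[L(q).round(1).tolist() for q in ray(c,p,56)]
print("lead",f([(235+np.argmax(gx[v,235:252]),v) for v in(25,50,75,95)]))
print("near",f([(u,95+np.argmax(-gy[95:114,u])) for u in(285,310,340,375)]))
print(env.state()["contact_force"],env.state()["time"])
env.hand_in()
E
```

```text
lead [[44.9, 242.2], [23.9, 241.5], [2.3, 241.6], [-15.4, 241.6]]
near [[-24.6, 203.6], [-23.7, 180.3], [-24.6, 152.3], [-24.5, 119.5]]
[ 0.49698299 -0.08996651  0.17626772] 13.85
the job is handed in; nothing more can be done
```

The aluminium blank now lies along the fence with its large-hole end about 31 mm past the ledge's open end, and the job is handed in at 13.9 s. I pushed it to the fence with two open fingertips and slid it along with shut fingertips on the trailing end. A final two-finger push then squared it against the fence.

- **Overhang:** the lead end is at ledge y ≈ 241.6 mm and the ledge end at about 210.5 mm.
- **Fence:** the near side is parallel to the ledge within about 1 mm. Both fence pushes stopped at the same place, ledge x = -33.3 mm, with 5–7 N.
- **Robot clear:** it stands about 180 mm above the blank and reads no contact force.
- **Bystanders:** the spray can, wrench, file and offcut were in the last picture, apparently undisturbed. The other things were not rechecked after the pushes.

**Checks that disagreed or failed:**
- One automatic reading put the ledge end at 215 mm. A zoomed picture and a brightness profile showed that was the shadow edge, so I used 210.5 mm.
- Two automatic blob fits of the blank were invalid, one hidden by the gripper and one merged with the background. I read the edges directly instead.

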